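Load a brake-spring scale to its mark

TASK

A brake spring is being checked on the small sprung scale: thread the brass bushings one at a time over the upright pin and down onto the pan, until the pan's black pointer has sunk to the red mark or just past it; then stop, and leave any bushing that is not needed, and the other parts, where they are. Lower each bushing slowly and let go only once the pan carries all of its weight and the gripper neither holds it up nor presses it down, so that the pan never jumps, drops or springs back. Finish with the hand clear and the pan at rest.

Things in the scene. Friction and masses are not known exactly. Their poses are not given: they have to be found in the camera images.
- pan: the scale's round aluminium pan, 90 mm across and 6 mm thick, origin at the centre of its top face, z up, y towards the pointer and the white column. It moves only straight up and down on a soft, lightly damped spring of about 100 N/m; its top is 155 mm above the cart top when empty and it can sink about 95 mm. The pan moves with its pin and pointer. Let go of a bushing too early or while pressing on it, and the pan bounces; moving faster than 50 mm/s upsets the spring check
- pin_foot (a point): the point on the pan's top face at the foot of the upright steel axle pin, on the pin's axis. The pin is 16 mm in diameter and stands 60 mm above the pan; its top 12 mm taper to 6 mm across. z up
- pointer (a point): tip of the black pointer bar (6 mm wide, 3 mm thick) that sticks out of the pan's side, 72 mm from the pin's axis and 6 mm below the pan's top face; the point is at mid thickness and sinks with the pan. Its end is next to the white column, 160 mm tall and 12 x 14 mm, whose axis is 95 mm from the pin's
- mark_line (a point): the red mark on the white column, a small red clip 4 mm thick with a tongue towards the pointer; the point is at its mid thickness at the tongue's end. It does not move during the job; it is set so that two or three bushings are needed
- bush_a_mid (a point): centre, half-way up, of a brass bushing: a ring 52 mm outside diameter, 18 mm high, with a 22 mm through bore; z is its axis. It stands flat on a black rubber mat 180 x 180 mm, 4 mm thick, lying on the cart top. The three bushings look alike but their weights differ by up to a factor of two and are not known beforehand (all under 0.4 kg)
- bush_b_mid (a point): centre, half-way up, of a brass bushing: a ring 52 mm outside diameter, 18 mm high, with a 22 mm through bore; z is its axis. It stands flat on a black rubber mat 180 x 180 mm, 4 mm thick, lying on the cart top. The three bushings look alike but their weights differ by up to a factor of two and are not known beforehand (all under 0.4 kg)
- bush_c_mid (a point): centre, half-way up, of a brass bushing: a ring 52 mm outside diameter, 18 mm high, with a 22 mm through bore; z is its axis. It stands flat on a black rubber mat 180 x 180 mm, 4 mm thick, lying on the cart top. The three bushings look alike but their weights differ by up to a factor of two and are not known beforehand (all under 0.4 kg)
- knob: bystander: red plastic brake knob, 48 mm across, 39 mm tall, origin under its centre
- spacer: bystander: blue nylon spacer ring, 36 mm across, 25 mm tall, origin under its centre
- wrench: bystander: zinc-plated spoke wrench lying flat, a 60 mm notched disc with a 70 mm flat handle towards its -x, 7 mm thick, origin under the disc's centre
Not all that is in view belongs to the job. Leave any grey or pink look-alike of the part that bears bush_c_mid alone.

How it is judged:
By the outcome, as a careful person would: the job done as asked, in the order asked, and still so for the second after the job is handed in, with the robot touching nothing.
It also fails if it takes over 72 s, if anything falls off the work surface, if the arm or the gripper's body presses on something with over 40 N, if the wrist force passes 120 N, or if a joint passes its speed limit or range.

ROBOT

A 6-joint arm with a two-finger parallel gripper is mounted at the origin on the work surface. World frame = base frame: x ahead of the robot, y to its left, z up, the work surface at z = 0. Lengths are in m, angles in rad, forces in N, time in s.
With the tool pointing down it reaches from about 0.275 to 1 m from the base axis. Payload 8.4 kg.
Tool frame: the origin (TCP) lies on the centre line of the jaws, within the pads' length; the fingertips stand 17 mm ahead of it and the grasp point (between the pads) lies 2 mm behind it (bot.tcp_to_tips is the y of the fingertips in the tool frame, in m); y points along the fingers, z is the direction in which the jaws open and shut, and the axes are right-handed (so a half turn about y gives the same grasp; the last joint's range is limited). The gripper opens to 85 mm and grips with 20 to 120 N. Pads are 22 mm wide; open, the fingers measure 114 mm over their backs; the gripper's body (76 mm by 85 mm) begins 54 mm behind the grasp point. The pads swing forward as they close: fully open they stand 13 mm farther back than shut.
Start: joints at [-1.258, 0.353, 1.633, -0, 1.155, -0.002], TCP at [0.194, -0.594, 0.248] pointing down, gripper open.
Joint ranges: [-2.63, 2.63], [-0.92, 2.1], [0.06, 2.66], [-1.3, 4.44], [0, 2.69], [-3.02, 3.02]. Speed limits (rad/s): [2.22, 2.22, 2.79, 3.14, 3.14, 3.14].

INTERFACE

Orientations are given as a unit quaternion [x, y, z, w].
In Python, from workcell import bot, hand, kinematics, get_obs, vision, hand_in gives the robot as it stands. The module is installed in compiled form; this text tells all that it offers. Calls block until the motion is done:
- bot.reach(position, orientation): joint-space move of the TCP to a pose.
- bot.servo_line(position, ori=None, velocity=0.15): straight line of the TCP; ori=None keeps the orientation; velocity is the mean speed in m/s.
- bot.goto_joints(angles): joint-space move.
- hand.move_gripper(opening, strength=None): finger opening in m; strength is the grip in N (None keeps the last); returns when the fingers have stopped.
- bot.dwell(seconds).
- kinematics.solve_ik(position, orientation): joint angles nearest the present ones, or None.
- get_obs(): the state.
- vision.read_camera(name): name is "scene" or "top" or "wrist"; returns a dict with "frame" (420x560x3 uint8, red, green, blue), "intrinsics" (3x3 intrinsics, pixels), "view" (4x4, takes a point from world to camera coordinates). Camera axes: x right, y down, z forward; pixel columns grow to the right and rows downward; lengths in m; the calibration is good to about 2 mm. A picture is of the moment at which its call begins. There is no depth.
A pose or a line that the arm cannot do raises bot.IKError and nothing moves.
- hand_in(): hands the job in, once; it reports no verdict.
The state is a dict: "time_s": time; "joint_pos": joint angles; "joint_vel": joint speeds; "joint_efforts": joint torques, N m; "position": TCP position; "orientation": TCP orientation; "wrist_force": force on the tool from outside, world axes, zero at the start; "ft_torque": the same for the moment, N m; "gripper_width": finger opening in m.
Only numpy, scipy, OpenCV 4.12 (cv2) and the standard library are available. Lean on these libraries where they do the work, as an engineer would, in place of code of your own. Each camera call takes 0.05 s, during which the arm holds its last target.

## Working session

There is one attempt and no reset: what is moved stays moved. The work goes in short steps, each a Python script; the robot and the scene stay as the last script left them, time stands still between calls to the robot, and variables do not carry over. Pictures are saved under pics/ and viewed, and the job is handed in when it is done.

```bash
mkdir -p pics; python3 - <<'E'
from workcell import vision,get_obs,bot
import cv2
for n in ("scene","top","wrist"):
    r=vision.read_camera(n); cv2.imwrite(f"pics/{n}0.png",r["frame"][:,:,::-1])
    print(n,r["intrinsics"].tolist(),r["view"].round(4).tolist())
print(get_obs(),bot.tcp_to_tips)
E
```

```text
scene [[483.2204538898075, 0.0, 284.80351672563904], [0.0, 483.2204538898075, 207.23885361526678], [0.0, 0.0, 1.0]] [[-0.6095, 0.7926, -0.0183, 0.3515], [0.4273, 0.309, -0.8497, -0.1359], [-0.6677, -0.5257, -0.527, 1.4336], [0.0, 0.0, 0.0, 1.0]]
top [[432.98258471077315, 0.0, 280.7034361809435], [0.0, 432.98258471077315, 206.4135845824713], [0.0, 0.0, 1.0]] [[0.0027, -0.9999, 0.0148, 0.0032], [-0.9891, -0.0049, -0.1469, 0.5831], [0.147, -0.0142, -0.989, 0.9953], [0.0, 0.0, 0.0, 1.0]]
wrist [[356.66791065967897, 0.0, 281.89086444276444], [0.0, 356.66791065967897, 212.39581338695461], [0.0, 0.0, 1.0]] [[0.3097, -0.9508, -0.0003, -0.6246], [-0.911, -0.2968, 0.2864, -0.0375], [-0.2724, -0.0884, -0.9581, 0.3794], [0.0, 0.0, 0.0, 1.0]]
{'time_s': 0.15, 'joint_pos': array([-1.25840759e+00,  3.53508097e-01,  1.63393483e+00, -3.32189481e-05,
        1.15521824e+00, -2.40652323e-03]), 'joint_vel': array([ 0.00157528, -0.00268382, -0.00420168,  0.00078158, -0.00017974,
        0.00158636]), 'joint_efforts': array([ 1.18317897e-03, -6.05634642e+01, -3.42338920e+01,  2.49016961e-05,
        6.20454928e-03,  2.72082048e-05]), 'position': array([ 0.19339689, -0.5939714 ,  0.24773443]), 'orientation': array([-0.11091156,  0.69873666, -0.69799348,  0.1107737 ]), 'wrist_force': array([ 0.06467332,  0.43931693, -0.17759016]), 'ft_torque': array([0.04832917, 0.03941002, 0.03050758]), 'gripper_width': 0.08559767056362244} 0.017
```

View pics/scene0.png

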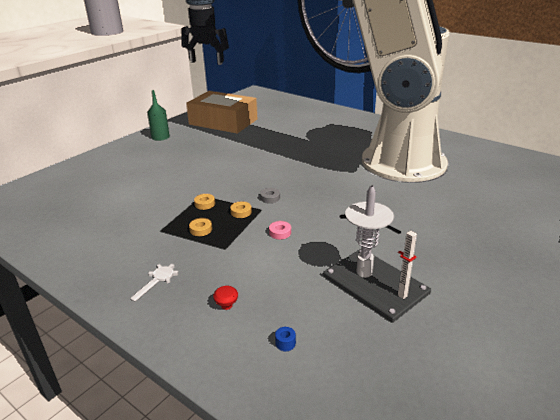

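View pics/top0.png

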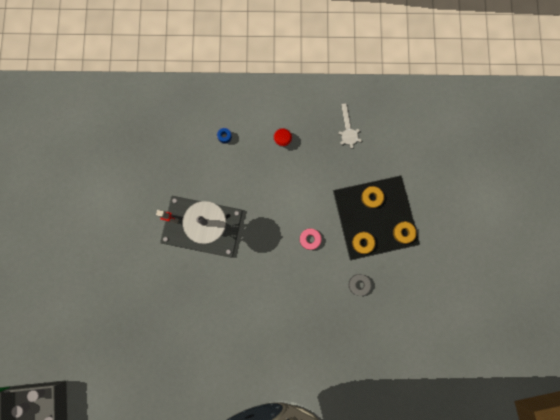

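View pics/wrist0.png

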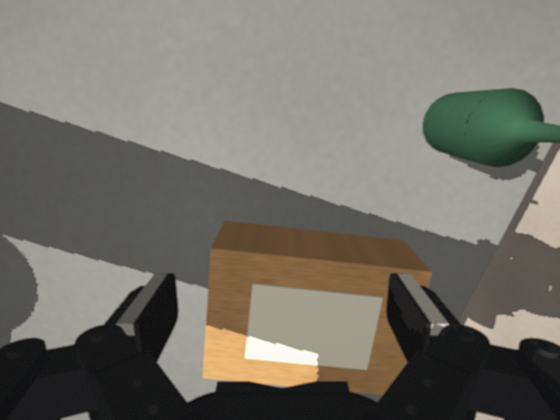

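The top view shows three brass rings on the mat at (373,197), (405,233) and (364,243). The look-alikes are the pink ring (311,239) and the grey ring (361,285), neither of which is brass or on the mat. The scale is at about (205,222), with its column and red clip at (165,215). I'll crop in closer to check.

```bash
python3 - <<'E'
import cv2,numpy as np
t=cv2.imread("pics/top0.png"); s=cv2.imread("pics/scene0.png")
a=cv2.resize(t[170:300,300:430],(520,520),interpolation=cv2.INTER_CUBIC)
cv2.imwrite("pics/c_bush.png",a)
b=cv2.resize(t[185:265,150:255],(525,400),interpolation=cv2.INTER_CUBIC)
c=cv2.resize(s[175:325,315:440],(500,600),interpolation=cv2.INTER_CUBIC)
cv2.imwrite("pics/c_top.png",b);cv2.imwrite("pics/c_scene.png",c)
for n,im in (("top",t),("scene",s)):
    h=cv2.cvtColor(im,cv2.COLOR_BGR2HSV)
    m=cv2.inRange(h,(12,140,90),(32,255,255))
    if n=="scene": m[:180]=0
    cs,_=cv2.findContours(m,cv2.RETR_EXTERNAL,cv2.CHAIN_APPROX_NONE)
    for k in cs:
        if cv2.contourArea(k)>60: print(n,cv2.contourArea(k),cv2.fitEllipse(k),cv2.boundingRect(k))
E
```

```text
top 362.5 ((363.2314758300781, 242.3401336669922), (21.14560317993164, 21.92776107788086), 103.03496551513672) (352, 232, 23, 22)
top 362.5 ((404.34002685546875, 231.95884704589844), (21.023595809936523, 22.07844352722168), 107.9488754272461) (393, 221, 23, 23)
top 350.0 ((372.3222351074219, 196.45774841308594), (20.951156616210938, 21.370948791503906), 95.79877471923828) (362, 186, 22, 22)
scene 316.5 ((200.30824279785156, 226.50083923339844), (17.8220157623291, 22.89225959777832), 84.64649200439453) (189, 218, 23, 18)
scene 260.0 ((240.6778564453125, 209.42454528808594), (15.845616340637207, 21.271936416625977), 91.50064849853516) (230, 202, 22, 16)
scene 240.0 ((204.4529266357422, 201.41294860839844), (15.276665687561035, 20.300016403198242), 83.617431640625) (194, 194, 21, 16)
```

View pics/c_bush.png

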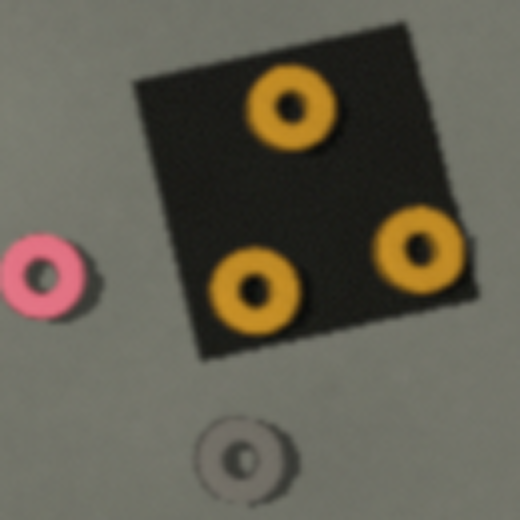

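View pics/c_top.png

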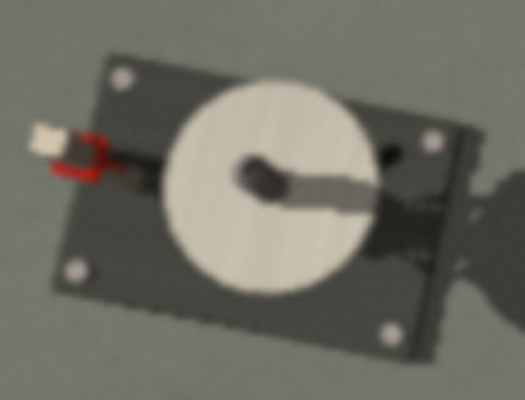

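View pics/c_scene.png

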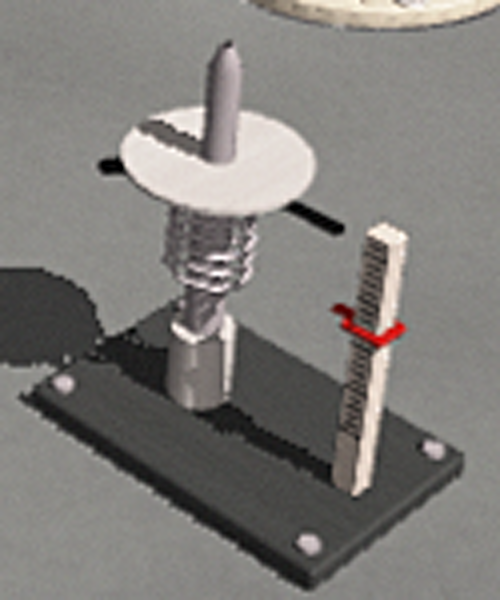

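The crop confirms three brass rings on the black mat, with the pink and grey rings off it. The clip's tongue points at the pointer. Next I'll compute the positions.

```bash
cat > h.py <<'E'
import cv2,numpy as np
from scipy.optimize import least_squares
def proj(r,P):
    P=np.atleast_2d(P); c=P@r["view"][:3,:3].T+r["view"][:3,3]; q=c@r["intrinsics"].T; return q[:,:2]/q[:,2:]
def cen(c):
    m=cv2.moments(cv2.convexHull(np.asarray(c,np.float32).reshape(-1,1,2))); return np.array([m['m10'],m['m01']])/m['m00']
th=np.linspace(0,2*np.pi,60)
def disc(x,y,R,zs): return np.vstack([np.c_[x+R*np.cos(th),y+R*np.sin(th),0*th+z] for z in zs])
def fit(obs,R,zs,x0):
    f=lambda p:np.concatenate([cen(proj(r,disc(p[0],p[1],R,zs)))-c for r,c in obs])
    s=least_squares(f,x0,diff_step=1e-4); return s.x,s.fun
def contours(r,lo,hi,amin=60,roi=None):
    h=cv2.cvtColor(r["frame"],cv2.COLOR_RGB2HSV); m=cv2.inRange(h,lo,hi)
    if roi: k=np.zeros_like(m); k[roi[1]:roi[3],roi[0]:roi[2]]=1; m*=k
    return [c for c in cv2.findContours(m,cv2.RETR_EXTERNAL,cv2.CHAIN_APPROX_NONE)[0] if cv2.contourArea(c)>amin]
E
python3 - <<'E'
from h import *
from workcell import vision
T=vision.read_camera("top");S=vision.read_camera("scene")
ct=[cen(c) for c in contours(T,(12,140,90),(32,255,255))]
cs=[cen(c) for c in contours(S,(12,140,90),(32,255,255),roi=(150,180,300,260))]
print(ct,cs)
for c in ct:
    p,f=fit([(T,c)],.026,(.004,.022),[.5,-.2]); 
    q=cen(proj(S,disc(*p,.026,(.004,.022))))
    d=min(cs,key=lambda s:np.hypot(*(s-q)))
    p2,f2=fit([(T,c),(S,d)],.026,(.004,.022),p)
    print("bush",p,"pred scene err",d-q,"both",p2,f2.round(2))
h=cv2.cvtColor(T["frame"],cv2.COLOR_RGB2HSV); print(h[235,200],h[215,190],S["frame"][215,380],cv2.cvtColor(S["frame"],cv2.COLOR_RGB2HSV)[215,360])
pt=contours(T,(0,0,130),(180,70,255),200,(175,190,235,255));ps=contours(S,(0,0,175),(180,50,255),200,(335,195,400,240))
print([cv2.boundingRect(c) for c in pt],[cv2.boundingRect(c) for c in ps])
for o in ([(T,cen(pt[0]))],[(T,cen(pt[0])),(S,cen(ps[0]))]):
    p,f=fit(o,.045,(.149,.155),[.5,.1]);print("pan",p,f)
for z in (.155,.215): print("pin",z,proj(T,[*p,z]),proj(S,[*p,z]))
# column & red centroid
for R,roi in ((T,(150,200,185,235)),(S,(390,240,430,275))):
    h=cv2.cvtColor(R["frame"],cv2.COLOR_RGB2HSV);m=(((h[...,0]<8)|(h[...,0]>172))&(h[...,1]>130))
    ys,xs=np.nonzero(m[roi[1]:roi[3],roi[0]:roi[2]]);print("red",xs.mean()+roi[0],ys.mean()+roi[1],xs.min()+roi[0],xs.max()+roi[0],ys.min()+roi[1],ys.max()+roi[1])
E
```

```text
[array([363.23378378, 242.34009009]), array([404.26222222, 232.03022222]), array([372.38135198, 196.45128205])] [array([200.25462963, 226.51183128]), array([240.65120594, 209.41805813]), array([204.32345191, 201.46310935])]
bush [ 0.49977348 -0.19679692] pred scene err [ 0.00848081 -0.2544914 ] both [ 0.49957241 -0.19694531] [0.06 0.08 0.   0.2 ]
bush [ 0.52545147 -0.29853995] pred scene err [ 0.13219774 -0.11062761] both [ 0.52525742 -0.29848731] [-0.02  0.08 -0.06  0.08]
bush [ 0.61364666 -0.2225266 ] pred scene err [ 0.33184971 -0.65206344] both [ 0.61282858 -0.22268039] [ 0.07  0.33 -0.12  0.47]
[ 20  33 196] [ 20  30 194] [227 220 214] [ 11  16 228]
[(183, 201, 43, 43)] [(345, 195, 49, 34)]
pan [0.53322685 0.17044413] [-2.91654203e-07  1.58477235e-07]
pan [0.53080546 0.16942646] [ 0.44655749  1.1351158  -0.25387483  1.96063812]
pin 0.155 [[204.0408296  222.69338127]] [[369.60800116 213.38085624]]
pin 0.215 [[199.18749521 219.37166366]] [[372.06147812 185.50710504]]
red 167.58333333333334 216.96666666666667 160 174 212 221
red 406.54237288135596 256.7118644067797 398 415 251 261
```

```bash
python3 - <<'E'
from h import *
from workcell import vision
T=vision.read_camera("top");S=vision.read_camera("scene")
for p in ([.53323,.17044],[.5320,.1700],[.5308,.1694]):
    for R in (T,S):
        q=proj(R,disc(*p,.045,(.149,.155)));print(p,q.min(0).round(1),q.max(0).round(1),"tip",proj(R,[*p,.215]).round(1),"foot",proj(R,[*p,.155]).round(1))
for nm,R,roi in (("T",T,(175,195,235,255)),("S",S,(338,180,402,236))):
    im=R["frame"][roi[1]:roi[3],roi[0]:roi[2],::-1]
    cv2.imwrite(f"pics/pan{nm}.png",cv2.resize(im,None,fx=10,fy=10,interpolation=cv2.INTER_NEAREST))
ps=contours(S,(0,0,175),(180,50,255),200,(335,195,400,240))[0].reshape(-1,2)
a=ps[(ps[:,1]>203)]
# robust: fit circle model to scene boundary with z=.155 (lower edge incl. rim)
print(ps[:,0].min(),ps[:,0].max(),ps[:,1].max(), "T bbox", cv2.boundingRect(contours(T,(0,0,130),(180,70,255),200,(175,190,235,255))[0]))
E
```

```text
[0.53323, 0.17044] [182.3 200.6] [225.2 243. ] tip [[198.7 218.2]] foot [[203.6 221.6]]
[0.53323, 0.17044] [345.2 201.7] [393.9 230.4] tip [[371.9 186.2]] foot [[369.4 214.1]]
[0.532, 0.17] [182.5 201.2] [225.3 243.5] tip [[198.9 218.8]] foot [[203.8 222.1]]
[0.532, 0.17] [345.3 201.4] [394. 230.] tip [[372.  185.9]] foot [[369.6 213.8]]
[0.5308, 0.1694] [182.7 201.7] [225.6 244.1] tip [[199.2 219.4]] foot [[204.1 222.7]]
[0.5308, 0.1694] [345.4 201. ] [394.  229.6] tip [[372.1 185.5]] foot [[369.6 213.4]]
345 393 228 T bbox (183, 201, 43, 43)
```

View pics/panT.png

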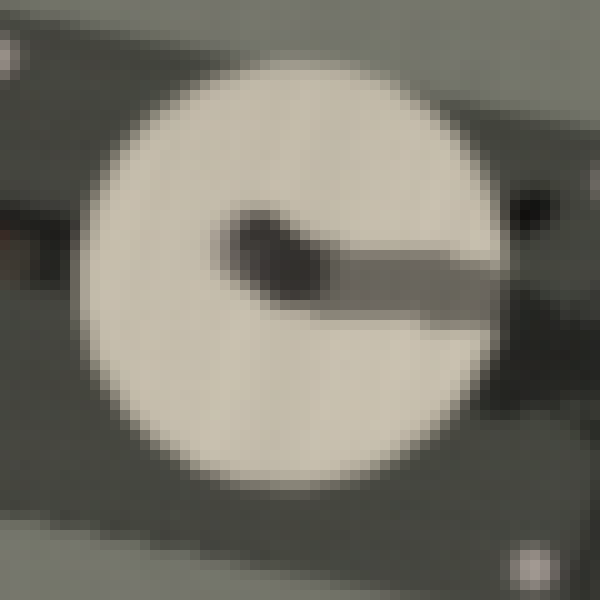

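View pics/panS.png

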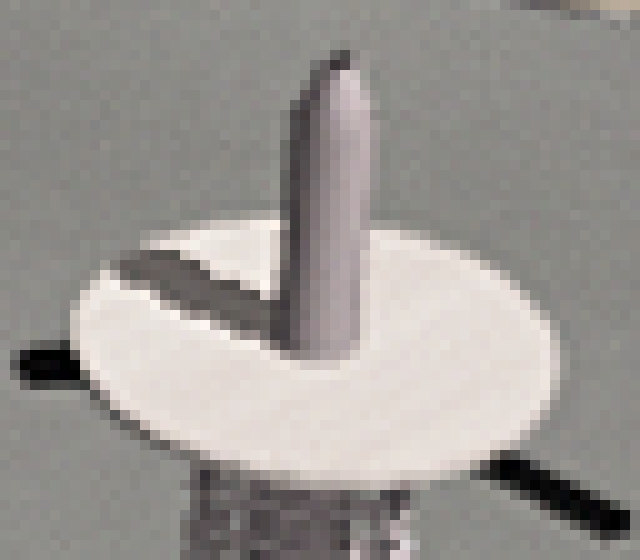

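```bash
python3 - <<'E'
from h import *
from workcell import vision
T=vision.read_camera("top");S=vision.read_camera("scene")
def ray(R,u,z):
    V=R["view"];C=-V[:3,:3].T@V[:3,3];d=V[:3,:3].T@np.linalg.inv(R["intrinsics"])@[u[0],u[1],1];return C+d*(z-C[2])/d[2]
p=np.array([.532,.170])
for nm,R,u,z in (("col top T",T,(159.5,212.8),.16),("colS",S,(411,232.5),.16),("ptr tip S",S,(400.2,232.2),.149)):
    q=ray(R,u,z);d=q[:2]-p;print(nm,q.round(4),np.hypot(*d),np.degrees(np.arctan2(d[1],d[0])))
a=np.radians(100);
for deg in (95,98,101,104):
  d=np.array([np.cos(np.radians(deg)),np.sin(np.radians(deg))])
  print(deg,"ptr",proj(S,[*(p+.072*d),.149]).round(1),"col",proj(S,[*(p+.095*d),.16]).round(1),proj(T,[*(p+.095*d),.16]).round(1))
  for r in (.075,.08): 
    print("  ",r,[ (z,proj(S,[*(p+r*d),z])[0].round(1).tolist()) for z in (.10,.11,.12,.13)])
im=S["frame"][225:305,385:435,::-1];cv2.imwrite("pics/col.png",cv2.resize(im,None,fx=8,fy=7.4,interpolation=cv2.INTER_NEAREST)[:590])
E
```

```text
col top T [0.5509 0.263  0.16  ] 0.09492050074566931 78.54551501591871
colS [0.5503 0.2616 0.16  ] 0.09343382922097082 78.67661204033534
ptr tip S [0.5454 0.2399 0.149 ] 0.07120313238890892 79.14707689570673
95 ptr [[406.  227.5]] col [[419.1 226.2]] [[158.2 225.6]]
   0.075 [(0.1, [404.5, 249.7]), (0.11, [405.1, 245.4]), (0.12, [405.8, 241.0]), (0.13, [406.4, 236.6])]
   0.08 [(0.1, [407.1, 250.6]), (0.11, [407.7, 246.2]), (0.12, [408.4, 241.8]), (0.13, [409.0, 237.4])]
98 ptr [[406.7 226.5]] col [[420.  224.8]] [[158.3 227.9]]
   0.075 [(0.1, [405.2, 248.6]), (0.11, [405.9, 244.3]), (0.12, [406.5, 239.9]), (0.13, [407.1, 235.5])]
   0.08 [(0.1, [407.9, 249.4]), (0.11, [408.5, 245.1]), (0.12, [409.1, 240.7]), (0.13, [409.8, 236.2])]
101 ptr [[407.3 225.5]] col [[420.7 223.4]] [[158.6 230.3]]
   0.075 [(0.1, [405.8, 247.5]), (0.11, [406.5, 243.2]), (0.12, [407.1, 238.8]), (0.13, [407.7, 234.4])]
   0.08 [(0.1, [408.5, 248.2]), (0.11, [409.1, 243.9]), (0.12, [409.7, 239.5]), (0.13, [410.4, 235.1])]
104 ptr [[407.7 224.4]] col [[421.3 222. ]] [[159.  232.6]]
   0.075 [(0.1, [406.3, 246.4]), (0.11, [406.9, 242.1]), (0.12, [407.6, 237.7]), (0.13, [408.2, 233.3])]
   0.08 [(0.1, [409.0, 247.0]), (0.11, [409.6, 242.7]), (0.12, [410.3, 238.3]), (0.13, [410.9, 233.9])]
```

View pics/col.png

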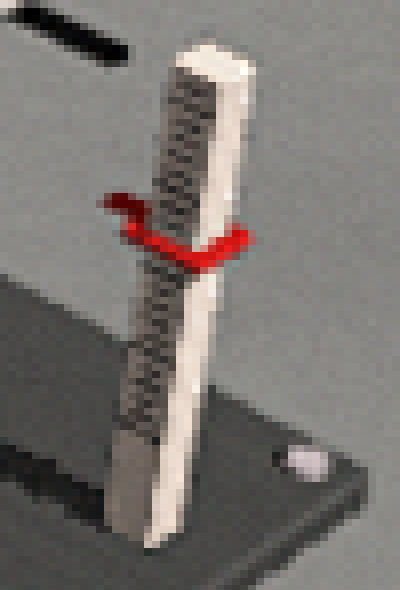

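```bash
python3 - <<'E'
from h import *
from workcell import vision
T=vision.read_camera("top");S=vision.read_camera("scene")
im=T["frame"][200:236,148:198,::-1];cv2.imwrite("pics/colT.png",cv2.resize(im,None,fx=14,fy=14,interpolation=cv2.INTER_NEAREST))
PT=T["intrinsics"]@T["view"][:3];PS=S["intrinsics"]@S["view"][:3]
for ut in ((174,217.5),(173,216.5),(175,218)):
  X=cv2.triangulatePoints(PT,PS,np.array(ut,float),np.array((398.4,252.)));X=(X[:3]/X[3]).ravel()
  d=X[:2]-[.532,.170];print(X.round(4),np.hypot(*d),np.degrees(np.arctan2(d[1],d[0])),proj(T,X),proj(S,X))
d=np.array([np.cos(np.radians(78.7)),np.sin(np.radians(78.7))])
for r in (.072,.076,.08): print(r,[(z,proj(S,[*(np.array([.532,.17])+r*d),z])[0].round(1).tolist()) for z in (.10,.11,.12)])
E
```

```text
[0.5478 0.2433 0.1078] 0.07501430703722044 77.81496179735119 [[174.44164419 217.27833992]] [[398.88368358 251.9729341 ]]
[0.5501 0.2447 0.1098] 0.0768381594531738 76.39530361834188 [[173.66319922 216.16633014]] [[399.12822878 251.95846123]]
[0.5465 0.2421 0.1064] 0.07355109859460694 78.62197003034933 [[175.10906696 217.94545994]] [[398.51917756 251.99352564]]
0.072 [(0.1, [397.5, 254.4]), (0.11, [398.1, 250.0]), (0.12, [398.7, 245.6])]
0.076 [(0.1, [399.3, 255.4]), (0.11, [399.8, 251.0]), (0.12, [400.4, 246.6])]
0.08 [(0.1, [401.0, 256.4]), (0.11, [401.6, 252.0]), (0.12, [402.2, 247.5])]
```

View pics/colT.png

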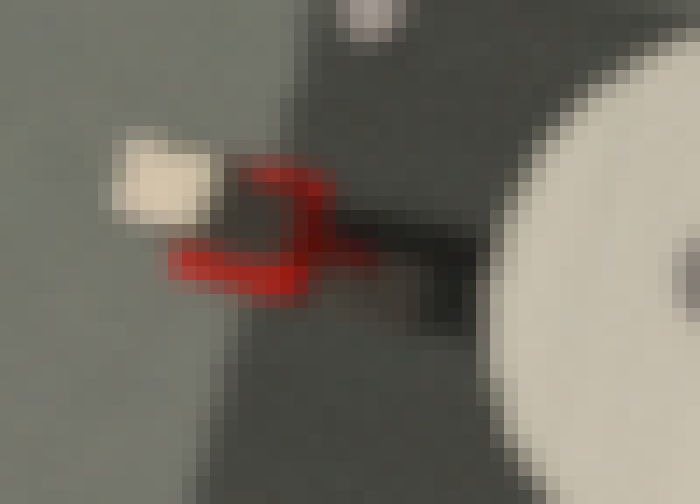

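The mark is at about z 0.107 to 0.108, so the pan needs to sink about 41 mm. The pan's y axis points at about 78.7°. I'll grasp with the jaws opening perpendicular to that, starting with bushing A at (0.4996, -0.1969).

```bash
cat > m.py <<'E'
import numpy as np, time
from scipy.spatial.transform import Rotation as Ro
from workcell import bot,hand,kinematics,get_obs,vision
PIN=np.array([.532,.170]); YAW=78.7-90
def quat(deg):
    z=np.array([np.cos(np.radians(deg)),np.sin(np.radians(deg)),0]);y=np.array([0,0,-1.]);x=np.cross(y,z)
    return Ro.from_matrix(np.c_[x,y,z]).as_quat()
def fz(n=8,dt=.02):
    v=[]
    for i in range(n): v.append(get_obs()["wrist_force"]); bot.dwell(dt)
    v=np.array(v);return v[:,2].mean(),v[:,2].std(),v.mean(0).round(2)
E
python3 - <<'E'
from m import *
for d in (YAW,YAW+180):
    for p in ([.4996,-.1969,.0215],[.6128,-.2227,.0215],[.5253,-.2985,.0215],[*PIN,.25]):
        print(d,p,np.round(kinematics.solve_ik(p,quat(d)),2))
E
```

```text
-11.299999999999997 [0.4996, -0.1969, 0.0215] [-0.38  0.54  1.97 -0.    0.63 -0.18]
-11.299999999999997 [0.6128, -0.2227, 0.0215] [-0.35  0.66  1.71 -0.    0.77 -0.15]
-11.299999999999997 [0.5253, -0.2985, 0.0215] [-0.52  0.61  1.82 -0.    0.71 -0.32]
-11.299999999999997 [np.float64(0.532), np.float64(0.17), 0.25] [ 0.31  0.25  1.78 -0.    1.12  0.5 ]
168.7 [0.4996, -0.1969, 0.0215] [-0.38  0.54  1.97 -0.    0.63  2.96]
168.7 [0.6128, -0.2227, 0.0215] [-0.35  0.66  1.71 -0.    0.77  2.99]
168.7 [0.5253, -0.2985, 0.0215] [-0.52  0.61  1.82 -0.    0.71  2.82]
168.7 [np.float64(0.532), np.float64(0.17), 0.25] [ 0.31  0.25  1.78 -0.    1.12 -2.64]
```

```bash
python3 - <<'E'
from m import *
import cv2
q=quat(YAW)
hand.move_gripper(.070,40)
bot.reach([.4996,-.1969,.12],q); print("t",get_obs()["time_s"])
r=vision.read_camera("wrist");cv2.imwrite("pics/w1.png",r["frame"][:,:,::-1])
from h import proj
print("bush pred px",proj(r,[.4996,-.1969,.022]), fz(), get_obs()["position"],get_obs()["time_s"])
E
```

```text
t 2.7333
bush pred px [[281.41631289 219.09079171]] (np.float64(0.2378468806444089), np.float64(0.4807363077706456), array([-0.01, -0.22,  0.24])) [ 0.49954963 -0.19764348  0.12017066] 2.9167
```

View pics/w1.png

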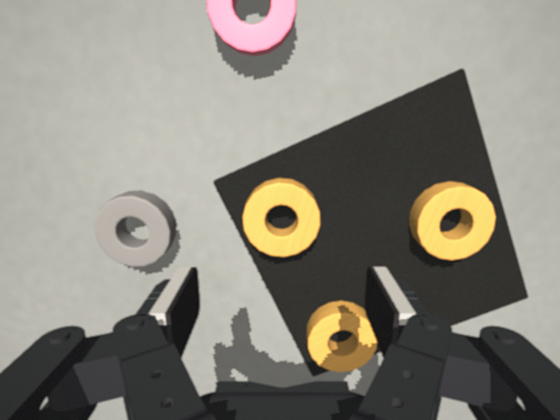

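The wrist view shows bushing A at (281,218), and the prediction was (281,219), so the calibration agrees. I'll test the force noise and then grasp.

```bash
python3 - <<'E'
from m import *
q=quat(YAW)
v=np.array([get_obs()["wrist_force"][2] for i in range(200)]);print("no-time noise",v.mean(),v.std(),get_obs()["time_s"])
print(fz(20,.02))
v=np.array([get_obs()["wrist_force"][2] for i in range(200)]);print("no-time noise",v.mean(),v.std(),np.round(v[:8],2),get_obs()["time_s"])
bot.servo_line([.4996,-.1969,.0215],velocity=.12)
w=hand.move_gripper(.040,40);print(w,get_obs()["gripper_width"],get_obs()["time_s"],get_obs()["wrist_force"])
bot.servo_line([.4996,-.1969,.27],velocity=.2)
print(get_obs()["time_s"],get_obs()["gripper_width"])
a=[fz(10,.01)[0] for i in range(3)];print(a)
v=np.array([get_obs()["wrist_force"][2] for i in range(400)]);print(v.mean(),v.std(),get_obs()["time_s"])
E
```

```text
no-time noise 0.18144070831104514 5.551115123125783e-17 2.9167
(np.float64(0.30889563788002994), np.float64(0.5435042111363214), array([0.03, 0.17, 0.31]))
no-time noise 0.09638242161583356 2.7755575615628914e-17 [0.1 0.1 0.1 0.1 0.1 0.1 0.1 0.1] 3.25
False 0.04965840283834363 4.5333 [-0.85176621  0.96910131  5.97840192]
5.925 0.04928980472805202
[np.float64(-2.27312296301069), np.float64(-2.5677563632280638), np.float64(-2.025111417363598)]
-2.187269554517257 4.440892098500626e-16 6.175
```

```bash
python3 - <<'E'
from m import *
import cv2
from h import *
bot.servo_line([*PIN,.262],velocity=.22)
print(get_obs()["position"],get_obs()["time_s"])
S=vision.read_camera("scene");T=vision.read_camera("top");W=vision.read_camera("wrist")
cv2.imwrite("pics/s2.png",cv2.resize(S["frame"][140:240,310:430,::-1],None,fx=5,fy=5,interpolation=cv2.INTER_CUBIC))
cv2.imwrite("pics/w2.png",W["frame"][:,:,::-1])
cs=contours(S,(8,120,60),(35,255,255),roi=(330,130,420,230))
print([ (cen(c),cv2.boundingRect(c)) for c in cs])
zb=.262-.0175
print("pred",cen(proj(S,disc(*PIN,.026,(zb,zb+.018)))), "tip",proj(S,[*PIN,.215]),"W tip",proj(W,[*PIN,.215]))
print(fz(20,.01),get_obs()["time_s"])
E
```

```text
[0.53193667 0.16920237 0.26200432] 8.0
[(array([377.2716763 , 167.40317919]), (367, 157, 21, 21))]
pred [373.76476315 167.06024069] tip [[372.02005381 185.85928949]] W tip [[281.56050745 249.06198496]]
(np.float64(-2.483644429996242), np.float64(0.5607402780048547), array([-0.12,  0.02, -2.48])) 8.3167
```

View pics/s2.png

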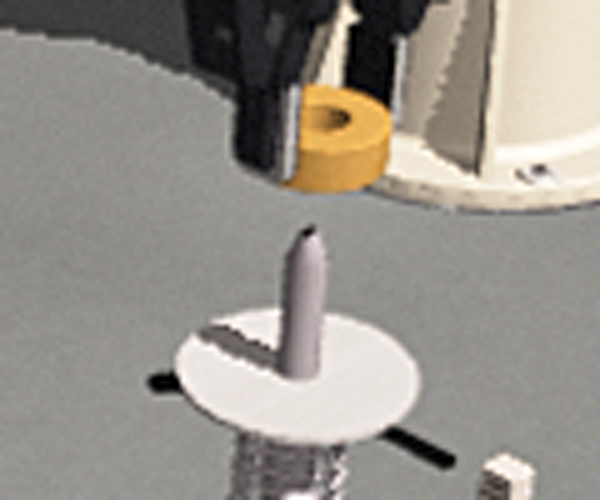

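View pics/w2.png

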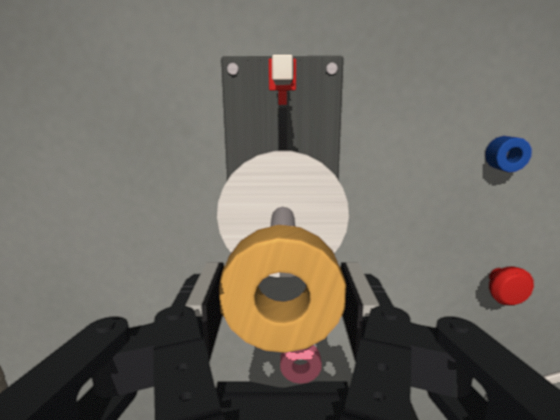

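```bash
python3 - <<'E'
from m import *
from h import *
W=vision.read_camera("wrist");S=vision.read_camera("scene")
im=W["frame"][:,:,::-1]
c=max(contours(W,(10,120,90),(32,255,255),500,(200,215,365,360)),key=cv2.contourArea)
print("ring",cv2.boundingRect(c))
for dy in (-.003,0,.003):
  p=np.array([.5319,.1692])+dy*np.array([np.cos(np.radians(78.7)),np.sin(np.radians(78.7))])
  for zb in (.2445,):
    a=proj(W,disc(*p,.026,(zb,zb+.018)));b=proj(W,disc(*p,.011,(zb+.018,)));
    s=proj(S,disc(*p,.026,(zb,zb+.018)))
    print(dy,"ring",a.min(0).round(1),a.max(0).round(1),"bore",b.min(0).round(1),b.max(0).round(1),"S",s.min(0).round(1),s.max(0).round(1))
a=proj(W,disc(*PIN,.045,(.155,)));print("pan pred",a.min(0),a.max(0),"col",proj(W,[.5506,.2631,.16]))
m=contours(W,(0,0,150),(180,60,255),1500,(190,120,380,275))
print([cv2.boundingRect(k) for k in m])
h=cv2.cvtColor(W["frame"],cv2.COLOR_RGB2HSV)
print("V row200",h[200,205:228,2],h[200,338:360,2],"col283",h[140:160,283-30,2])
print("bore col282 V",h[255:330,282,2],"row 290",h[292,245:320,2])
E
```

```text
ring (219, 225, 127, 128)
-0.003 ring [216.6 228.4] [346.9 359.3] bore [254.2 279.9] [309.3 328.5] S [356.9 155.2] [387.4 177.6]
0 ring [216.2 221.7] [347.3 353.3] bore [254.1 272.9] [309.4 322.1] S [358.2 155.7] [388.7 178.2]
0.003 ring [215.8 214.9] [347.7 347.2] bore [253.9 265.8] [309.6 315.7] S [359.5 156.3] [390.1 178.8]
pan pred [215.96690069 149.69295537] [347.44550412 275.45027591] col [[281.62889117  66.10170775]]
[(216, 152, 134, 101)]
V row200 [133 132 133 132 133 133 134 132 134 133 131 130 136 159 190 211 215 216
 215 216 216 215 215] [212 211 212 211 212 211 213 208 191 162 137 131 132 133 132 132 133 133
 133 133 133 134] col283 [ 78  79  78  78  78  79  77  77  77  77  77  78  78  77  76  77  78 100
 150 196]
bore col282 V [214 213 212 211 211 210 210 210 210 209 210 208 210 209 208 199 183 156
 127 114 114 108  93  76  70  70  69  73  70  69  70  69  71  71  69  71
  71  69  70  72  71  70  70  69  70  76 107 142 151 151 153 154 155 157
 156 157 156 156 158 158 158 160 159 159 159 163 174 191 213 221 221 213
 209 207 206] row 290 [213 214 212 213 213 213 211 207 193 160 111  75  67  66  70  69  70  69
  70  70  70  70  69  70  70  69  70  69  70  71  70  68  70  71  70  69
  70  69  67  70  71  70  70  69  70  71  71  71  70  71  70  69  70  69
  70  72  82  97 109 110 105  95  82  78 114 168 198 208 207 207 206 205
 206 207 206]
```

The wrist fit puts the bushing and pin within about 1 mm of plan, so I'll lower it.

```bash
cat >> m.py <<'E'
def line(z,v): bot.servo_line([*PIN,z],velocity=v)
def rec(D,n=12):
    bot.dwell(.06)
    m,s,f=fz(n,.009); z=get_obs()["position"][2]; D.append((z,m)); print(round(z,4),round(m,2),f,round(get_obs()["time_s"],2)); return z,m
E
python3 - <<'E'
from m import *
line(.180,.07); D=[]; rec(D,20)
line(.166,.018); rec(D)
line(.160,.018); rec(D)
E
```

```text
0.1803 -2.32 [ 0.13 -0.03 -2.32] 9.97
0.1661 -1.57 [-0.27 -0.32 -1.57] 11.05
0.1601 -1.15 [ 0.21 -0.03 -1.15] 11.69
```

```bash
python3 - <<'E'
from m import *
D=[(.1661,-1.57),(.1601,-1.15)]
for z in (.154,.150,.147):
    line(z,.018); rec(D,24 if z<.152 else 12)
D=np.array(D);k,b=np.polyfit(D[:,0],D[:,1],1);print("k",-k,"z at .28:",(.28-b)/k)
E
```

```text
0.1541 -0.08 [ 0.59  0.3  -0.08] 12.33
0.1501 0.2 [0.68 0.06 0.2 ] 12.97
0.147 0.35 [0.61 0.13 0.35] 13.54
k 109.38497688568296 z at .28: 0.14879661368628497
```

```bash
python3 - <<'E'
from m import *
from h import *
print(fz(80,.009),get_obs()["time_s"],get_obs()["position"])
S=vision.read_camera("scene");cv2.imwrite("pics/s3.png",cv2.resize(S["frame"][170:290,320:430,::-1],None,fx=5,fy=5,interpolation=cv2.INTER_CUBIC))
E
```

```text
(np.float64(0.36534814588318126), np.float64(0.5156392037247807), array([0.68, 0.14, 0.37])) 14.2083 [0.53201947 0.16999941 0.14699639]
```

View pics/s3.png

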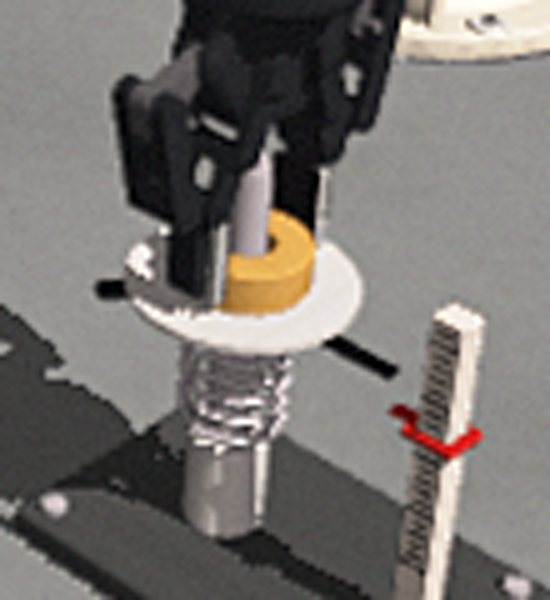

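```bash
python3 - <<'E'
from m import *
bot.servo_line([.5332,.170,.147],velocity=.01); bot.dwell(.1)
print(fz(50,.009),get_obs()["time_s"],get_obs()["position"])
E
```

```text
(np.float64(0.36879272467074675), np.float64(0.48779793858728443), array([-1.71, -0.07,  0.37])) 15.0417 [0.53312677 0.16996139 0.14696995]
```

```bash
python3 - <<'E'
from m import *
from h import *
bot.servo_line([.5324,.170,.1472],velocity=.01); bot.dwell(.1)
print(fz(30,.009))
hand.move_gripper(.058)
P=[]
for i in range(4):
    S=vision.read_camera("scene");P.append(S["frame"][190:270,335:425,::-1])
print(fz(60,.009),get_obs()["time_s"],get_obs()["gripper_width"])
cv2.imwrite("pics/s4.png",np.vstack([np.hstack([cv2.resize(p,None,fx=4,fy=3.6,interpolation=cv2.INTER_CUBIC) for p in (P[0],P[1])]),np.hstack([cv2.resize(p,None,fx=4,fy=3.6,interpolation=cv2.INTER_CUBIC) for p in (P[2],P[3])])]))
for p in P[1:]: print(np.abs(p.astype(int)-P[0]).mean())
E
```

```text
(np.float64(0.33721504044468886), np.float64(0.6313892512151824), array([ 1.69, -0.57,  0.34]))
(np.float64(0.06839974993652674), np.float64(0.5435371663360142), array([-0.04, -0.1 ,  0.07])) 16.5917 0.05779393724692443
4.273888888888889
5.23625
5.360694444444444
```

View pics/s4.png

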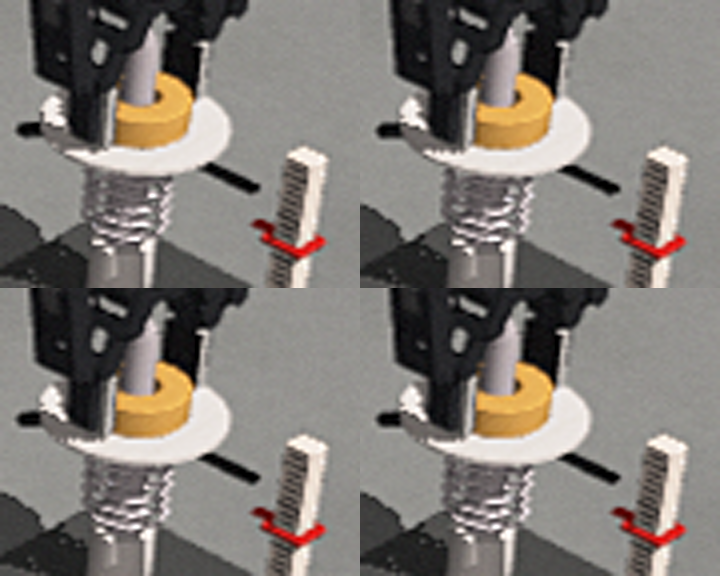

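```bash
python3 - <<'E'
from m import *
from h import *
q=quat(YAW)
hand.move_gripper(.070,40)
p=get_obs()["position"]
bot.servo_line([p[0],p[1],.16],velocity=.04)
bot.servo_line([p[0],p[1],.235],velocity=.15)
bot.servo_line([.5253,-.2985,.15],velocity=.25); print("t",get_obs()["time_s"])
S=vision.read_camera("scene");T=vision.read_camera("top")
cv2.imwrite("pics/s5.png",cv2.resize(S["frame"][180:290,335:435,::-1],None,fx=5,fy=5,interpolation=cv2.INTER_CUBIC))
print(fz(60,.009))
c=contours(T,(12,140,90),(32,255,255))
for k in c: print(cen(k),fit([(T,cen(k))],.026,(.004,.022),[.52,-.2])[0])
for z in (.125,.128,.131,.134):
  a=proj(S,disc(*PIN,.045,(z,)));print(z,a.min(0).round(1),a.max(0).round(1),"tip",proj(S,[*PIN,z+.06]).round(1),"ptr",proj(S,[.5461,.2406,z-.006]).round(1),fit([(T,cen(c[0]))],.026,(z,z+.018),[.52,.17])[0])
ps=contours(S,(0,0,175),(180,50,255),200,(335,195,400,250));print(cv2.boundingRect(ps[0]))
print(get_obs()["time_s"])
E
```

```text
t 20.0417
(np.float64(-0.021925366562507115), np.float64(0.5042206160819146), array([-0.02,  0.01, -0.02]))
[404.31134565 231.98153034] [ 0.52557181 -0.29866593]
[204.41964653 222.38799836] [0.54705755 0.19142947]
[372.38135198 196.45128205] [ 0.61364665 -0.2225266 ]
0.125 [344.7 214.3] [392.4 240.8] tip [[370.8 200.1]] ptr [[398.6 246.1]] [ 0.5146915  -0.26209788]
0.128 [344.8 213. ] [392.6 239.5] tip [[370.9 198.7]] ptr [[398.8 244.7]] [ 0.51442173 -0.26119112]
0.131 [344.9 211.7] [392.7 238.1] tip [[371.  197.3]] ptr [[398.9 243.4]] [ 0.51415196 -0.26028435]
0.134 [344.9 210.5] [392.9 236.8] tip [[371.1 195.8]] ptr [[399.1 242. ]] [ 0.51388218 -0.25937758]
(345, 215, 48, 24)
20.6417
```

View pics/s5.png

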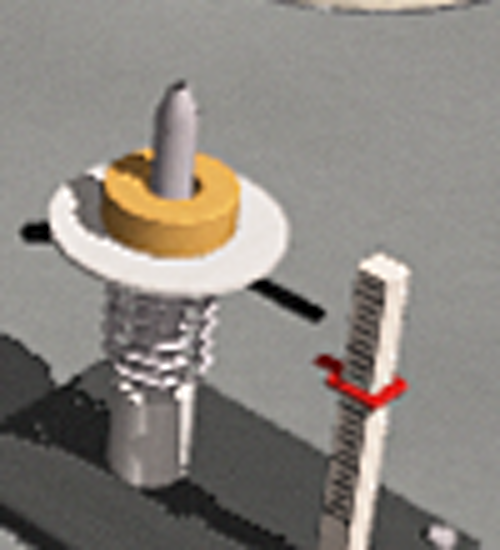

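Bushing A is resting on the pan, and the pointer at (399,243) is still above the mark at (398,252). The force baseline is about 0. I'll pick bushing B next.

```bash
python3 - <<'E'
from m import *
from h import *
B=[.5255,-.2986]
bot.servo_line([*B,.0215],velocity=.15)
hand.move_gripper(.040,40);print(get_obs()["gripper_width"])
bot.servo_line([*B,.25],velocity=.2)
bot.servo_line([*PIN,.25],velocity=.25); bot.dwell(.1)
print(fz(60,.009),get_obs()["time_s"],get_obs()["position"])
W=vision.read_camera("wrist");cv2.imwrite("pics/w6.png",W["frame"][:,:,::-1])
c=max(contours(W,(10,120,90),(32,255,255),500,(200,215,365,360)),key=cv2.contourArea)
print("ring",cv2.boundingRect(c)); a=proj(W,disc(*PIN,.026,(.2325,.2505)));print(a.min(0),a.max(0))
E
```

```text
0.05002331552056096
(np.float64(-2.9658758403148227), np.float64(0.4885697063303165), array([ 0.03,  0.03, -2.97])) 25.8917 [0.53199873 0.16999319 0.2499892 ]
ring (220, 215, 126, 137)
[216.23875794 220.6494791 ] [347.49002811 352.4178971 ]
```

View pics/w6.png

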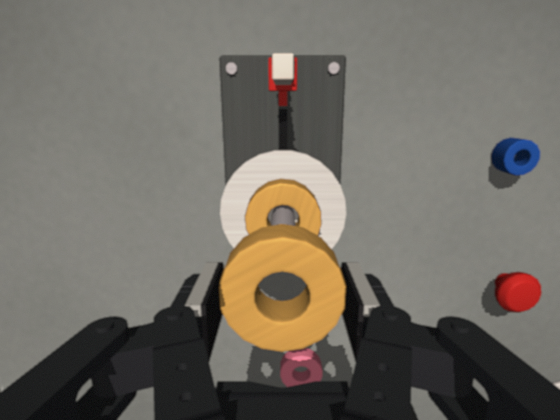

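```bash
python3 - <<'E'
from m import *
line(.175,.07); D=[]; rec(D,12)
D=[]
line(.158,.018); rec(D,12)
line(.150,.018); rec(D,20)
line(.144,.018); rec(D,30)
line(.141,.015); rec(D,40)
D=np.array(D);k,b=np.polyfit(D[:,0],D[:,1],1);print("k",-k,"z at 0:",(0-b)/k)
print("k=100 last:", D[-1,0]+D[-1,1]/100)
E
```

```text
0.1755 -3.01 [-0.16  0.08 -3.01] 27.32
0.1581 -2.21 [ 0.55  0.03 -2.21] 28.57
0.1501 -1.07 [ 0.54 -0.04 -1.07] 29.39
0.1441 -0.55 [ 0.65  0.13 -0.55] 30.18
0.141 -0.36 [ 0.95  0.21 -0.36] 30.93
k 108.9510794965253 z at 0: 0.13874704101812813
k=100 last: 0.13744520654774584
```

```bash
python3 - <<'E'
from m import *
line(.1382,.012); bot.dwell(.15)
print(fz(130,.009),get_obs()["position"],get_obs()["time_s"])
E
```

```text
(np.float64(0.04628583706497287), np.float64(0.48511481646770843), array([1.23, 0.24, 0.05])) [0.5320422  0.16999472 0.1381991 ] 32.5417
```

The vertical force is 0.05 N with an error of about 0.05, so the pan carries the full weight. I'll release.

```bash
python3 - <<'E'
from m import *
from h import *
hand.move_gripper(.058)
P=[]
for i in range(6):
    S=vision.read_camera("scene");P.append(S["frame"][180:290,335:435])
    g=cv2.cvtColor(P[-1],cv2.COLOR_RGB2GRAY).astype(float)
    # vertical shift of pointer region vs first
    if i==0: g0=g
    (dx,dy),_=cv2.phaseCorrelate(g0[50:75,48:68],g[50:75,48:68]); print(round(dx,2),round(dy,2))
print(fz(20,.009),get_obs()["time_s"],get_obs()["gripper_width"])
cv2.imwrite("pics/s7.png",cv2.resize(P[-1][:,:,::-1],None,fx=5,fy=5,interpolation=cv2.INTER_CUBIC))
E
```

```text
0.0 0.5
0.03 0.55
-0.04 0.56
-0.04 0.55
-0.04 0.61
-0.03 0.66
(np.float64(-0.07634474259554293), np.float64(0.5443323828273255), array([-0.01,  0.24, -0.08])) 33.2583 0.05782203323426912
```

View pics/s7.png

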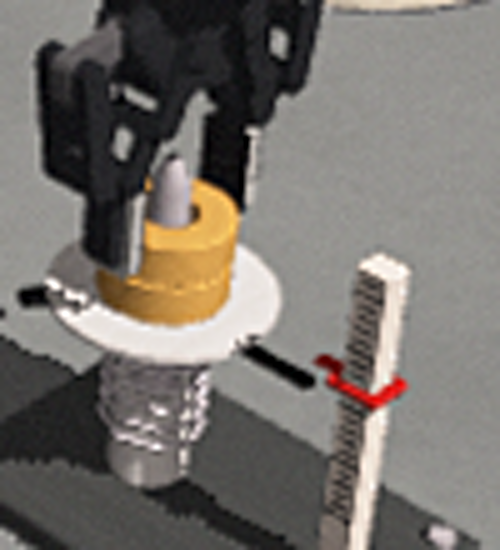

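The release barely disturbed the pan. The pointer tip at (398,256) is now below the red tongue at (399,252), so the mark is reached with two bushings. I'll retreat and check.

```bash
python3 - <<'E'
from m import *
from h import *
hand.move_gripper(.070)
p=get_obs()["position"]
bot.servo_line([p[0],p[1],.155],velocity=.04)
bot.servo_line([p[0],p[1],.27],velocity=.15)
bot.servo_line([.48,-.03,.30],velocity=.2)
bot.dwell(1.5)
S=vision.read_camera("scene");bot.dwell(.17);S2=vision.read_camera("scene")
print(np.abs(S["frame"].astype(int)-S2["frame"])[180:290,335:435].mean(),get_obs()["time_s"])
cv2.imwrite("pics/s8.png",cv2.resize(S["frame"][195:285,350:430,::-1],None,fx=6.6,fy=6.6,interpolation=cv2.INTER_CUBIC));cv2.imwrite("pics/s8f.png",S["frame"][:,:,::-1])
for z in (.100,.095,.09): print(z,proj(S,[.5461,.2406,z]))
E
```

```text
2.170848484848485 37.975
0.1 [[397.50250588 254.38161213]]
0.095 [[397.21926053 256.54271947]]
0.09 [[396.93768297 258.69110188]]
```

View pics/s8.png

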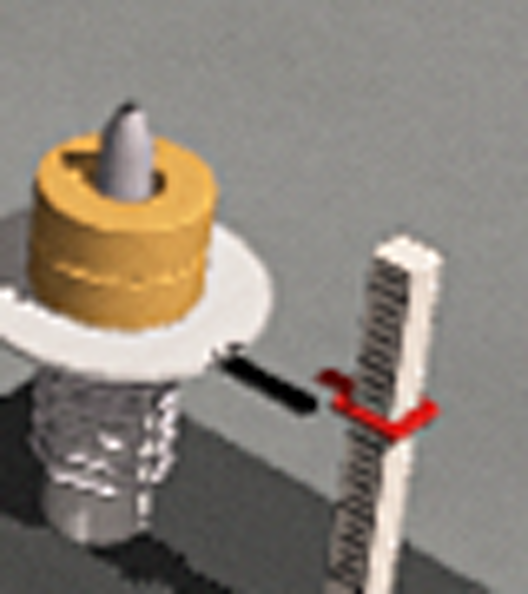

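View pics/s8f.png

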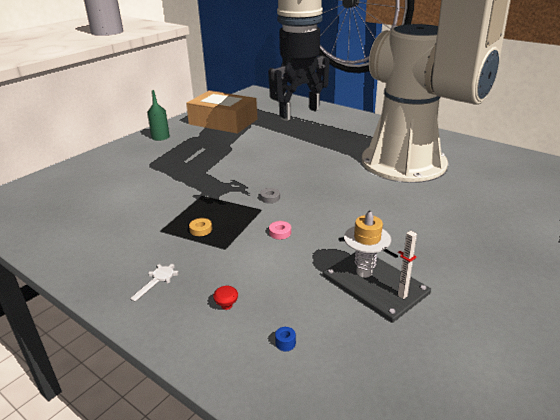

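```bash
python3 - <<'E'
from workcell import hand_in
print(hand_in())
E
```

```text
the job is handed in; nothing more can be done
None
```

I threaded two brass bushings onto the pin and handed the job in at about 38 s. The pan's pointer is now past the red mark. The third brass bushing was not needed, so I left it on the mat and did not touch any of the other parts.

- **Pointer position:** in the last image the pointer tip is at z ≈ 0.096 m and the mark at about 0.107 m, so it is roughly 10 mm past. After the first bushing it was still about 19 mm above the mark. Whether 10 mm counts as "just past" is not certain. I did not weigh the third bushing to see if a different pair would land closer.
- **First release:** I let go at about +0.34 N against a zero I then took to be +0.29 N. The zero later turned out to be about 0.0 N, so I was pressing slightly (about 0.3 N). The pan may have sprung back up to about 3 mm. Four pictures taken just after showed no visible bounce, but I did not measure it.
- **Second release:** I let go at +0.05 ± 0.05 N vertical. There was about 1.2 N of sideways force on the tool that I did not relax first. The pointer moved less than 0.2 pixels (about 0.5 mm) afterwards.
- **At the end:** the hand was clear of everything and the pan looked at rest. Two pictures 0.2 s apart differed by about 2 grey levels on average, which I took to be camera noise.

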